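# Unlatch the shop's display case and sort its goods onto trays

### The arm

A 6-joint arm with a two-finger parallel gripper is mounted at the origin on the work surface. World frame = base frame: x ahead of the robot, y to its left, z up, the work surface at z = 0. Lengths are in m, angles in rad, forces in N, time in s.
With the tool pointing down it reaches from about 0.325 to 0.875 m from the base axis. Payload 4.4 kg.
Tool frame: the origin (TCP) lies midway between the tips of the shut fingers; the grasp point (between the pads) lies arm.pinch_z behind it (arm.pinch_z is the distance from the TCP to the grasp point, in m); z points along the fingers, y is the line along which they close (so a half turn about z gives the same grasp; the last joint's range is limited). The gripper opens to 85 mm and grips with 20 to 120 N. Pads are 22 mm wide; open, the fingers measure 114 mm over their backs; the gripper's body (76 mm by 85 mm) begins 54 mm behind the grasp point. The pads swing forward as they close: fully open they stand 13 mm farther back than shut.
Start: joints at [1.056, 0.207, 1.542, -0, 1.393, -0.15], TCP at [0.205, 0.537, 0.231] pointing down, gripper open.
Joint ranges: [-2.73, 2.73], [-0.86, 2.22], [0.23, 2.46], [-1.11, 4.25], [0.08, 2.63], [-2.82, 2.82]. Speed limits (rad/s): [2.79, 2.79, 3.14, 3.14, 3.14, 3.14].

### API

Orientations are given as a rotation vector (axis times angle).
In Python, from cell import arm gives the robot as it stands.
- The arm moves only by the tool step_arm, never from a script. Its argument "steps" is a list of rows, each a list of 3 entries, a list of its own where there are three numbers: the shift along the tool's x, y, z in cm, then the turn, a rotation vector about the tool's x, y, z in degrees, then the finger opening in cm, from 0 to 8.54. A call has 1 to 8 rows; each row is the pose to reach, as a shift and turn from the pose commanded when the call began, along the tool's axes at that moment; what a row does not reach only later rows make up. A row lasts 1/8 s, in which the tool goes at most 62.5 mm and 10.7 degrees, less where a joint would pass 70% of its speed; a pose out of reach is approached as far as the arm can. A call with a gripper value outside its range is refused whole. The fingers move at their own pace and stop on an object; "force" is the grip in N (left out, the last holds). Time passes only in rows, so rows that repeat a pose let the fingers close. It gives the time, the measured TCP pose, the force, the opening and the grip force at its end, in the units of the state.
- arm.get_state(): the state, without advancing time (a new reading comes with each control period).
- arm.read_camera(name): name is "side" or "top" or "wrist"; returns (picture, depth): 400x640x3 uint8, blue, green, red; 400x640 float32, m along the optical axis (not along the pixel's ray), 0 where there is no reading.
- arm.camera_model(name): a dict with "fx", "fy", "cx", "cy" (pixels), "cam_to_world" (4x4, takes a point from camera to world coordinates). Camera axes: x right, y down, z forward; pixel columns grow to the right and rows downward; lengths in m; the calibration is good to about 2 mm. A picture is of the moment at which its call begins: read the wrist's pose just before it. camera_model takes no time and is no camera call; for the wrist camera it gives the pose at the moment of the call.
- arm.finish_job(): hands the job in; it is judged then, once.
The state is a dict: "t": time; "q": joint angles; "joint_vel": joint speeds; "tau": joint torques, N m; "tool_pos": TCP position; "ee_rot": TCP orientation; "force": force on the tool from outside, world axes, zero at the start; "torque": the same for the moment, N m; "finger_gap": finger opening in m; "grip_force": force on a finger pad.
Only numpy, scipy, OpenCV 4.12 (cv2) and the standard library are available. Lean on these libraries where they do the work, as an engineer would, in place of code of your own. Each camera call takes 0.05 s, during which the arm holds its last target. There are 200 camera calls.

### The job

Take the dowel from its stand and push it down through the small hole in the housing behind the display case to release the spring catch, so that the clear hood springs open, and hang the dowel back in its stand. Empty the case: stand the round canisters upright in the round tray and lay the gift boxes flat in the rectangular tray, each on the tray's floor. Leave the mug and the stones where they are.

Things in the scene. Friction and masses are not known exactly. Their poses are not given: they have to be found in the camera images.
- hood (a joint): Hinge of the case's clear hood, rad: 0 shut and latched; a spring lifts it by itself to its stop at 2.1 rad (leaning back, away from the robot) in 1 to 2 s once the catch lets go. Nothing more has to be done with it.
- catch (a joint): Steel rocker catch, rad: 0 at rest, grows as its tail is pushed down, stop at 0.40. From about 0.2 its hook clears the hood's brass lip and the hood springs up. A spring returns it; pushing it takes about 5 to 12 N at the tail.
- hole (a point): Centre of the mouth of the round hole, 24 mm across, in the top of the wooden catch housing (60 x 80 mm top, 8 mm thick, 62 mm above the table) that sticks out from the back of the display case, on the robot's side. z up; x points from the housing into the case. The catch's tail, a flat steel bar, lies level below it, its upper face 35 mm below the mouth; about 9 to 12 mm of further push releases the hood.
- deck_mid (a point): Centre of the top of the display case's wooden deck, 20 mm above the table. Deck 218 mm (x) x 338 mm (y), with a curb 4 mm thick and 12 mm high round it. The clear hood on it is 218 x 338 mm, 87 mm high, its top 120 mm above the table, hinged along the far (+x) edge; the goods stand on the deck under it. Open at its stop, the hood leans back beyond the hinge, clear of the deck.
- case: The display case as a whole (deck, catch housing, hood and catch), fixed to the table. Origin on the table under the deck's centre; x points from the catch side to the hinge, z up.
- dowel_grip (a point): Wooden dowel: shaft 14 mm in diameter and 110 mm long below a collar (32 mm across, 8 mm thick), and above the collar a handle 18 mm in diameter and 70 mm long. This point is on its axis, 37 mm above the collar's upper face and 155 mm above the tip, the place to grip it; z points from tip to handle. Weighs 70 g.
- dowel_tip (a point): Lower tip of the dowel's shaft, on its axis.
- stand_hole (a point): Centre of the mouth of the hole, 22 mm across, in the top of the dowel's wooden stand (66 x 66 mm, 120 mm high, fixed). The dowel hangs upright in it with its collar resting on the top, so its tip is 110 mm below this point.
- round_tray_floor (a point): Centre of the inner floor of the round wooden tray (inner diameter about 190 mm at the floor, wall 5 mm thick and 25 mm high from the table, floor 6 mm above the table; fixed).
- long_tray_floor (a point): Centre of the inner floor of the rectangular wooden tray: outside 220 mm (x) x 150 mm (y), wall 6 mm thick and 25 mm high from the table, floor 6 mm above the table; fixed. z up.
- mug_mid (a point): White mug, 72 mm across, 85 mm high, standing on the table; half-way up on its axis. Bystander.
- stone1_mid (a point): Dark river stone, 58 mm across, 28 mm high, on the table beyond the trays. Bystander.
- stone2_mid (a point): The other dark river stone, like the first. Bystander.
- canister1_mid (a point): Round dark-wood canister, 54 mm in diameter, 62 mm high, about 0.1 to 0.2 kg, standing on the case's deck at the start; half-way up on its axis, z up. May be absent.
- giftbox1_mid (a point): Dark-wood gift box, 80 mm (x) x 36 mm (y) x 42 mm (z), about 0.08 to 0.17 kg, lying on the case's deck at the start; its centre. May be absent.
- canister2_mid (a point): Round dark-wood canister, 54 mm in diameter, 62 mm high, about 0.1 to 0.2 kg, standing on the case's deck at the start; half-way up on its axis, z up. May be absent.
- giftbox2_mid (a point): Dark-wood gift box, 80 mm (x) x 36 mm (y) x 42 mm (z), about 0.08 to 0.17 kg, lying on the case's deck at the start; its centre. May be absent.
- canister3_mid (a point): Round dark-wood canister, 54 mm in diameter, 62 mm high, about 0.1 to 0.2 kg, standing on the case's deck at the start; half-way up on its axis, z up. May be absent.
- giftbox3_mid (a point): Dark-wood gift box, 80 mm (x) x 36 mm (y) x 42 mm (z), about 0.08 to 0.17 kg, lying on the case's deck at the start; its centre. May be absent.

How it is judged:
On the way, in this order (a step that is already met when the one before it is completed fails the run):
1. the dowel pushes the catch down through the hole (value of joint catch above 0.1 rad and contact force between dowel and case above 1 N), for 0.02 s.
2. the hood has sprung open (value of joint hood above 1.5 rad), for 0.2 s.
At the end, for the whole second after the job is handed in: Hood open (over 1.5 rad); dowel hanging upright in its stand, collar on its top (within 7 mm), within 10 mm of centre; canisters upright (0.15 rad) on the round tray's floor, within 85 mm of its centre; gift boxes flat on the rectangular tray's floor, within 100 x 65 mm of its centre; at rest (value of joint hood above 1.5 rad and horizontal distance between dowel_grip and stand_hole below 0.01 m and angle between dowel_grip's own z axis and vertical below 0.12 rad and z of dowel_tip in the frame of stand_hole below -0.103 m and horizontal distance between each of canister1_mid, canister2_mid, canister3_mid and round_tray_floor below 0.085 m and angle between each of canister1_mid, canister2_mid, canister3_mid's own z axis and vertical below 0.15 rad and z of each of canister1_mid, canister2_mid, canister3_mid in the frame of round_tray_floor below 0.04 m and linear speed of each of canister1, giftbox1, canister2, giftbox2, canister3, giftbox3 below 0.02 m/s and x of giftbox1_mid in the frame of long_tray_floor between -0.1 and 0.1 m and y of giftbox1_mid in the frame of long_tray_floor between -0.065 and 0.065 m and z of each of giftbox1_mid, giftbox2_mid, giftbox3_mid in the frame of long_tray_floor below 0.027 m and x of giftbox2_mid in the frame of long_tray_floor between -0.1 and 0.1 m and y of giftbox2_mid in the frame of long_tray_floor between -0.065 and 0.065 m and x of giftbox3_mid in the frame of long_tray_floor between -0.1 and 0.1 m and y of giftbox3_mid in the frame of long_tray_floor between -0.065 and 0.065 m); the robot touches nothing.
It fails at once if the mug or a stone is moved by more than 30 mm (distance of any of mug_mid, stone1_mid, stone2_mid from where it was at the start of the episode above 0.03 m).
Of canister1, canister2, canister3, giftbox1, giftbox2, giftbox3 only 4 to 6 are there at a start; the rules pass over those that are not, and their reading is None.
At some moment in a run one of canister1, canister2, canister3, giftbox1, giftbox2, giftbox3 may be knocked a few centimetres aside while the robot is not near it.
It also fails if it takes over 210 s, if anything falls off the work surface, if the arm or the gripper's body presses on something with over 40 N, if the wrist force passes 120 N, or if a joint passes its speed limit or range.

## Working session

There is one attempt and no reset: what is moved stays moved. The work goes in short steps, Python scripts to look and compute and a tool call to move; the robot and the scene stay as the last step left them, time stands still between calls to the robot, and variables do not carry over. Pictures are saved under pics/ and viewed, at most 14 in all, crops included, and the job is handed in when it is done.

Besides the shell and the picture viewer there is one more tool, called as name(argument=value, ...), one argument or row to a line, values as JSON. step_arm: Moves the arm, as the interface text tells. Its arguments: {"type":"object","properties":{"steps":{"type":"array"},"force":{"type":"number"}},"required":["steps"]}

```bash
ls; mkdir -p pics; python3 - <<'E'
from cell import arm
import cv2
s=arm.get_state(); print(s, arm.pinch_z)
for n in ("top","side"):
    p,d=arm.read_camera(n); cv2.imwrite(f"pics/{n}0.png",p)
    m=arm.camera_model(n); print(n,m)
E
```

```text
pics
{'t': 0.0, 'q': array([ 1.05649478e+00,  2.07468726e-01,  1.54299577e+00,  3.99479073e-06,
        1.39346729e+00, -1.50490675e-01]), 'joint_vel': array([ 0.00145026, -0.00101542,  0.00035615,  0.00053876,  0.00105315,
        0.00071781]), 'tau': array([-1.71367388e-03, -3.83042872e+01, -2.91587949e+01, -2.99868998e-04,
        1.06381177e-02, -9.18308672e-06]), 'tool_pos': array([0.20422941, 0.53668714, 0.23007825]), 'ee_rot': array([-0.56818836, -3.08900239,  0.00347032]), 'force': array([ 0.68868354, -0.01567146, -0.17667022]), 'torque': array([-0.00276909, -0.01166985,  0.0023809 ]), 'grip_force': 0.0, 'finger_gap': 0.08547745247802009} 0.0187
top {'fx': 369.2741409393628, 'fy': 369.2741409393628, 'cx': 320.229989785981, 'cy': 197.40255384409002, 'cam_to_world': array([[ 0.01526026, -0.99839017,  0.05462782,  0.51391119],
       [-0.99987776, -0.01542339, -0.00256592,  0.02059738],
       [ 0.00340433, -0.05458198, -0.99850349,  1.1175737 ],
       [ 0.        ,  0.        ,  0.        ,  1.        ]])}
side {'fx': 419.65856541726, 'fy': 419.65856541726, 'cx': 321.63712197207946, 'cy': 195.91622346574485, 'cam_to_world': array([[ 0.96238942, -0.14768998,  0.22802252,  0.29162322],
       [-0.27117348, -0.47131061,  0.83924445, -0.98922468],
       [-0.01647856, -0.86951365, -0.49363395,  0.7207315 ],
       [ 0.        ,  0.        ,  0.        ,  1.        ]])}
```

View pics/top0.png

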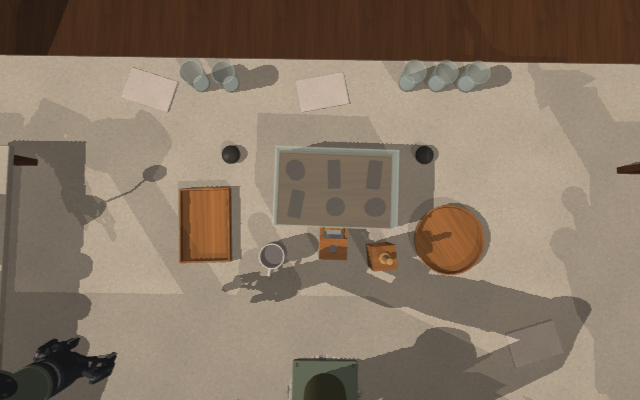

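View pics/side0.png

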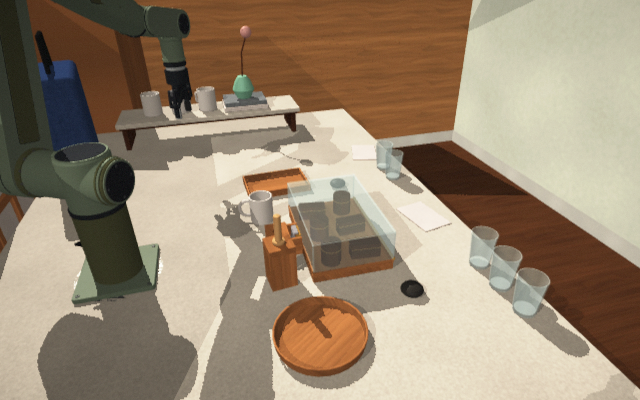

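The top view shows the case around (337,188), with canisters at (295,170), (335,206) and (375,207). Boxes are at (334,174), (374,174) and (296,204). The stand with the dowel is at (382,257), the housing at (333,243), the mug at (271,257), the round tray at (450,238) and the rectangular tray at (206,225).

```bash
cat > h.py <<'E'
from cell import arm
import cv2, numpy as np
from scipy.spatial.transform import Rotation as R
def cloud(n):
    m=arm.camera_model(n); p,d=arm.read_camera(n)
    v,u=np.mgrid[:400,:640]
    c=np.stack([(u-m['cx'])/m['fx']*d,(v-m['cy'])/m['fy']*d,d,np.ones_like(d)],-1)
    w=(c@np.array(m['cam_to_world']).T)[...,:3]; w[d==0]=np.nan
    return p,w,m
def plane(m,u,v,z):
    T=np.array(m['cam_to_world']); r=T[:3,:3]@[(u-m['cx'])/m['fx'],(v-m['cy'])/m['fy'],1]
    return T[:3,3]+r*(z-T[2,3])/r[2]
def rel(pos,yaw=None):
    "shift in tool axes (cm) and turn from now to TCP pos, tool down with tool y at heading yaw"
    s=arm.get_state(); A=R.from_rotvec(s['ee_rot']); 
    print('shift cm',np.round(A.inv().apply(np.array(pos)-s['tool_pos'])*100,2))
    if yaw is not None:
        best=None
        for k in (0,np.pi):
            a=yaw+k; y=np.array([np.cos(a),np.sin(a),0]); z=np.array([0,0,-1]); 
            B=R.from_matrix(np.stack([np.cross(y,z),y,z],1)); t=(A.inv()*B).as_rotvec(degrees=True)
            if best is None or np.linalg.norm(t)<np.linalg.norm(best): best=t
        print('turn deg',np.round(best,2),'q6',s['q'][5])
E
python3 - <<'E'
from h import *
p,w,m=cloud("top")
np.save('w0.npy',w)
z=w[...,2]
def blob(u0,u1,v0,v1,zl,zh,name):
    s=(z[v0:v1,u0:u1]>zl)&(z[v0:v1,u0:u1]<zh); q=w[v0:v1,u0:u1][s]
    if len(q)<3: print(name,len(q));return
    r=cv2.minAreaRect(q[:,:2].astype(np.float32)*1000)
    print(name,len(q),'mean',q.mean(0).round(4),'rect',np.round(r[0],1),np.round(r[1],1),round(r[2],1))
blob(360,405,235,280,.11,.125,'stand top')
blob(360,405,235,280,.14,.19,'handle')
blob(360,405,235,280,.19,.22,'handle top')
blob(310,355,222,270,.055,.07,'housing')
blob(310,355,222,270,.07,.12,'housing+')
blob(260,410,140,240,.10,.13,'hood')
blob(260,410,140,240,.07,.095,'goods')
blob(260,410,140,240,.05,.07,'goods')
blob(410,495,195,285,.015,.035,'round')
blob(170,240,175,275,.018,.035,'long')
blob(245,290,235,275,.07,.095,'mug')
for u,v in[(295,170),(335,206),(375,207),(334,174),(374,174),(296,204),(290,190),(333,240),(382,257),(386,259)]: print(u,v,w[v,u].round(3))
cr=p[130:290,240:440]; cv2.imwrite('pics/c0.png',cv2.resize(cr,(750,600),interpolation=cv2.INTER_CUBIC))
E
```

```text
stand top 498 mean [ 0.4099 -0.1548  0.1195] rect [ 409.2 -156.2] [66.2 65.9] 6.0
handle 26 mean [ 0.4127 -0.1503  0.1654] rect [ 411.8 -150.7] [ 5.4 16.1] 63.5
handle top 44 mean [ 0.4093 -0.1557  0.1966] rect [ 409.4 -155.7] [15.5 15.9] 48.4
housing 639 mean [ 0.4333 -0.0206  0.0609] rect [440.8 -20.7] [88.2 80.2] 0.7
housing+ 126 mean [ 0.4962 -0.0199  0.1184] rect [494.5 -15. ] [ 16.2 119. ] 0.8
hood 9959 mean [ 0.5963 -0.0241  0.1199] rect [597.1 -24.1] [338.4 218.3] 88.7
goods 0
goods 204 mean [ 0.4715 -0.0203  0.0569] rect [470.4 -21.9] [34.  77.8] 0.6
round 520 mean [ 0.4527 -0.3818  0.023 ] rect [ 454.7 -365.1] [205.6 204. ] 66.1
long 591 mean [0.4843 0.3633 0.0231] rect [487.9 359.2] [219.9 151.8] 2.1
mug 164 mean [0.4001 0.1526 0.0811] rect [403.1 153.3] [69.6 78.6] 42.5
295 170 [0.642 0.088 0.118]
335 206 [ 0.546 -0.022  0.12 ]
375 207 [ 0.545 -0.13   0.12 ]
334 174 [ 0.633 -0.018  0.119]
374 174 [ 0.635 -0.127  0.119]
296 204 [0.55  0.083 0.12 ]
290 190 [0.587 0.1   0.121]
333 240 [ 0.451 -0.02   0.059]
382 257 [ 0.412 -0.148  0.131]
386 259 [ 0.413 -0.149  0.186]
```

View pics/c0.png

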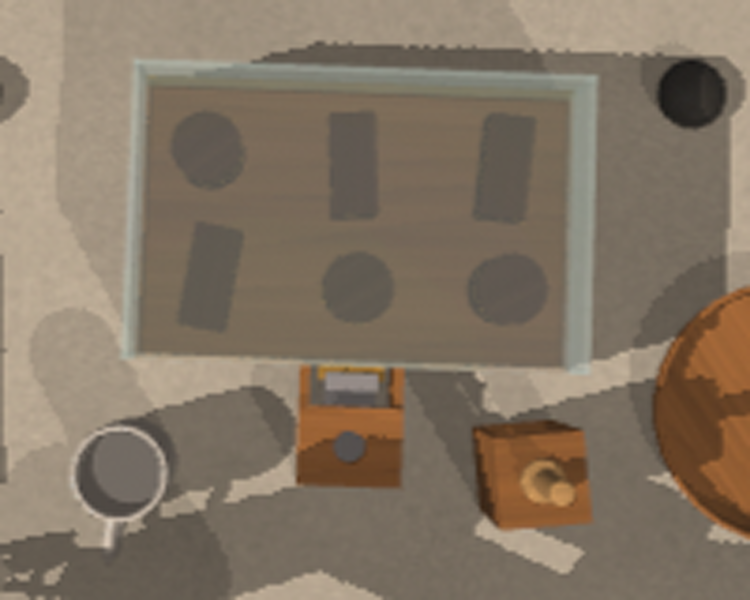

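```bash
python3 - <<'E'
from h import *
p,w,m=cloud("top"); g=cv2.cvtColor(p,cv2.COLOR_BGR2HSV)
# hole: low-saturation dark blob within the wooden housing top
sub=g[240:258,322:345,1]; u8=(sub<90).astype(np.uint8)
n,l,st,c=cv2.connectedComponentsWithStats(u8)
for i in range(1,n):
    if st[i,4]>15: print('hole',st[i],plane(m,322+c[i][0],240+c[i][1],.062).round(4))
# goods: see through hood (top faces) at approx z
V=g[...,2]; 
for name,(u,v),z in [('c1',(295,170),.082),('c2',(335,206),.082),('c3',(375,207),.082),('b1',(334,174),.062),('b2',(374,174),.062),('b3',(296,204),.062)]:
    print(name,plane(m,u,v,z).round(4))
print('wrist cam rel', np.linalg.inv(np.vstack([np.c_[R.from_rotvec(arm.get_state()['ee_rot']).as_matrix(),arm.get_state()['tool_pos']],[0,0,0,1]]))@arm.camera_model('wrist')['cam_to_world'])
rel([.42,.2,.23],np.pi/2); rel([.4094,-.156,.23],np.pi/2)
E
```

```text
hole [ 7  5  8  8 51] [ 0.4264 -0.0195  0.062 ]
c1 [0.6468 0.0902 0.082 ]
c2 [ 0.5471 -0.0239  0.082 ]
c3 [ 0.546  -0.1361  0.082 ]
b1 [ 0.6396 -0.0206  0.062 ]
b2 [ 0.6414 -0.1356  0.062 ]
b3 [0.5517 0.0869 0.062 ]
wrist cam rel [[-8.86685317e-04 -9.57837301e-01 -2.87309795e-01  7.24092263e-02]
 [ 9.99999600e-01 -8.16547498e-04 -3.63946213e-04 -3.78876709e-04]
 [ 1.13999164e-04 -2.87310003e-01  9.57837642e-01 -1.42884372e-01]
 [ 0.00000000e+00  0.00000000e+00  0.00000000e+00  1.00000000e+00]]
shift cm [-32.14 -23.82   0.08]
turn deg [ -0.08  -0.03 -20.84] q6 -0.15050299221914956
shift cm [-43.82 -57.46   0.13]
turn deg [ -0.08  -0.03 -20.84] q6 -0.15050299221914956
```

step_arm(
  steps=[
    [[-32, -24, 0], [0, 0, -20.84], 8.5],
    [[-32, -24, 0], [0, 0, -20.84], 8.5],
    [[-32, -24, 0], [0, 0, -20.84], 8.5],
    [[-32, -24, 0], [0, 0, -20.84], 8.5],
    [[-32, -24, 0], [0, 0, -20.84], 8.5],
    [[-32, -24, 0], [0, 0, -20.84], 8.5],
    [[-38, -40, 0], [0, 0, -20.84], 8.5],
    [[-41, -48, 0], [0, 0, -20.84], 8.5],
  ],
)

```text
t: 1.2
tool_pos: [0.4092, 0.1006, 0.2313]
ee_rot: [-0.0, 3.141, -0.0]
force: [0.6, 0.3, -0.0]
finger_gap: 0.0848
grip_force: 0.0
```

```bash
python3 - <<'E'
from h import *
rel([.4094,-.156,.23],np.pi/2); s=arm.get_state(); print(s['tool_pos'],s['ee_rot'],s['q'])
E
```

```text
shift cm [-2.000e-02 -2.566e+01  1.300e-01]
turn deg [-0.01  0.03  0.  ] q6 -1.5355505490449386
[0.409159   0.10063083 0.23128241] [-3.02131339e-05  3.14113875e+00 -2.04596697e-04] [ 3.52369983e-02 -1.33784653e-01  1.89371681e+00 -1.48841404e-04
  1.38121147e+00 -1.53555055e+00]
```

step_arm(
  steps=[
    [[0, -25.6, 0], [0, 0, 0], 5],
    [[0, -25.6, 0], [0, 0, 0], 5],
    [[0, -25.6, 0], [0, 0, 0], 5],
    [[0, -25.6, 0], [0, 0, 0], 5],
    [[0, -25.6, 0], [0, 0, 0], 5],
    [[0, -25.6, 0], [0, 0, 0], 5],
  ],
)

```text
t: 1.95
tool_pos: [0.4086, -0.1533, 0.231]
ee_rot: [-0.002, -3.141, -0.002]
force: [0.3, 0.8, 0.0]
finger_gap: 0.0499
grip_force: 0.0
```

```bash
python3 - <<'E'
from h import *
s=arm.get_state(); print(s['tool_pos'],s['joint_vel'].round(3))
p,w,m=cloud("wrist"); cv2.imwrite('pics/w1.png',p)
rel([.4094,-.156,.147],np.pi/2)
z=w[...,2]; q=w[(z>.19)&(z<.205)&(abs(w[...,0]-.41)<.04)&(abs(w[...,1]+.156)<.04)]
print(len(q), q.mean(0), q.min(0),q.max(0))
q=w[(z>.115)&(z<.123)&(abs(w[...,0]-.41)<.06)&(abs(w[...,1]+.156)<.06)]
print(cv2.minAreaRect(q[:,:2].astype(np.float32)*1000))
q=w[(z>.125)&(z<.13)&(abs(w[...,0]-.41)<.06)&(abs(w[...,1]+.156)<.06)]
print(cv2.minAreaRect(q[:,:2].astype(np.float32)*1000))
E
```

```text
[ 0.40864503 -0.15330684  0.23098015] [ 0.043 -0.011  0.015  0.003  0.002  0.002]
shift cm [-0.08 -0.36  8.39]
turn deg [ 0.07 -0.04  0.01] q6 -2.1275327041190337
891 [ 0.40754785 -0.15425685  0.19736344] [ 0.40016876 -0.162717    0.19011003] [ 0.4175142  -0.14595898  0.20044042]
((409.5029296875, -154.23764038085938), (66.63902282714844, 66.19609069824219), 5.510137557983398)
((406.53594970703125, -154.32737731933594), (30.90825653076172, 26.382688522338867), 89.68055725097656)
```

View pics/w1.png

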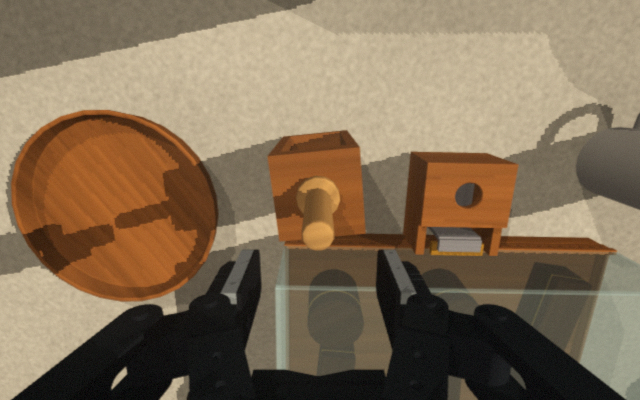

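The wrist view shows the handle top at about (318,235), centred between the open fingers, and the housing's hole at (469,195). Next I descend.

step_arm(
  steps=[
    [[0, 0, 4], [0, 0, 0], 5],
    [[0, 0, 8.4], [0, 0, 0], 5],
    [[0, 0, 8.4], [0, 0, 0], 5],
  ],
)

```text
t: 2.38
tool_pos: [0.4061, -0.1497, 0.144]
ee_rot: [0.005, -3.134, -0.008]
force: [-1.0, 0.8, 0.1]
finger_gap: 0.0503
grip_force: 0.0
```

```bash
python3 - <<'E'
from h import *
s=arm.get_state(); print(s['tool_pos'],s['joint_vel'].round(3),s['finger_gap'])
rel([.4094,-.155,.147],np.pi/2)
E
```

```text
[ 0.4060571  -0.14966039  0.14403437] [-0.007 -0.042 -0.082 -0.001  0.018 -0.002] 0.05025161831234961
shift cm [-0.33 -0.53 -0.3 ]
turn deg [ 0.3  -0.45  0.17] q6 -2.127833300547113
```

step_arm(
  steps=[
    [[-0.3, -0.5, -0.3], [0.3, -0.4, 0.2], 5],
    [[-0.3, -0.5, -0.3], [0.3, -0.4, 0.2], 5],
    [[-0.3, -0.5, -0.3], [0.3, -0.4, 0.2], 5],
  ],
)

```text
t: 2.75
tool_pos: [0.4131, -0.159, 0.152]
ee_rot: [0.005, 3.132, -0.011]
force: [-0.3, -0.1, 0.2]
finger_gap: 0.0501
grip_force: 0.0
```

```bash
python3 - <<'E'
from h import *
rel([.4094,-.155,.147],np.pi/2)
E
```

```text
shift cm [0.38 0.4  0.49]
turn deg [-0.4   0.57 -0.2 ] q6 -2.129947490485399
```

step_arm(
  steps=[
    [[0.3, 0.5, 0.3], [-0.3, 0.4, -0.2], 5],
    [[0.3, 0.5, 0.3], [-0.3, 0.4, -0.2], 5],
    [[0.3, 0.5, 0.3], [-0.3, 0.4, -0.2], 5],
    [[0.3, 0.5, 0.3], [-0.3, 0.4, -0.2], 5],
    [[0.3, 0.5, 0.3], [-0.3, 0.4, -0.2], 5],
    [[0.3, 0.5, 0.3], [-0.3, 0.4, -0.2], 5],
  ],
)

```text
t: 3.5
tool_pos: [0.409, -0.1534, 0.1473]
ee_rot: [0.0, 3.142, 0.0]
force: [-0.5, -0.4, 0.1]
finger_gap: 0.0499
grip_force: 0.0
```

```bash
python3 - <<'E'
from h import *
rel([.4094,-.155,.147],np.pi/2); print(arm.get_state()['joint_vel'].round(3))
arm.read_camera("top");rel([.4094,-.155,.147],np.pi/2)
arm.read_camera("top");rel([.4094,-.155,.147],np.pi/2)
E
```

```text
shift cm [-0.04 -0.16  0.03]
turn deg [ 0.    0.   -0.01] q6 -2.1281276635516195
[-0.001 -0.001  0.     0.001  0.001 -0.   ]
shift cm [-0.04 -0.16  0.02]
turn deg [-0.   -0.   -0.01] q6 -2.1281698005766674
shift cm [-0.04 -0.16  0.02]
turn deg [ 0.   -0.   -0.01] q6 -2.1281376830104186
```

step_arm(
  steps=[
    [[0, -0.1, 0], [0, 0, 0], 1.0],
    [[0, -0.1, 0], [0, 0, 0], 1.0],
    [[0, -0.1, 0], [0, 0, 0], 1.0],
    [[0, -0.1, 0], [0, 0, 0], 1.0],
    [[0, -0.1, 0], [0, 0, 0], 1.0],
    [[0, -0.1, -6], [0, 0, 0], 1.0],
    [[0, -0.1, -12.3], [0, 0, 0], 1.0],
    [[0, -0.1, -12.3], [0, 0, 0], 1.0],
  ],
  force=70,
)

```text
t: 4.6
tool_pos: [0.4122, -0.1564, 0.2762]
ee_rot: [-0.0, 3.131, -0.011]
force: [-0.7, -0.1, 0.0]
finger_gap: 0.016
grip_force: 69.3
```

step_arm(
  steps=[
    [[-0.8, 6, 0], [0, 0, 0], 1.0],
    [[-1.7, 13.5, 0], [0, 0, 0], 1.0],
    [[-1.7, 13.6, 0], [0, 0, 0], 1.0],
    [[-1.7, 13.6, 0], [0, 0, 0], 1.0],
    [[-1.7, 13.6, 0], [0, 0, 0], 1.0],
    [[-1.7, 13.6, 0], [0, 0, 0], 1.0],
    [[-1.7, 13.6, 0], [0, 0, 0], 1.0],
    [[-1.7, 13.6, 0], [0, 0, 0], 1.0],
  ],
)

```text
t: 5.6
tool_pos: [0.426, -0.0189, 0.2703]
ee_rot: [0.002, 3.142, -0.0]
force: [0.4, -0.1, -0.3]
finger_gap: 0.0162
grip_force: 69.3
```

```bash
python3 - <<'E'
from h import *
s=arm.get_state(); print(s['tool_pos'],s['finger_gap'],s['grip_force'],s['ee_rot'])
p,w,m=cloud("wrist"); cv2.imwrite('pics/w2.png',p)
p,w2,m2=cloud("side"); cv2.imwrite('pics/s2.png',p)
E
```

```text
[ 0.42602204 -0.0189379   0.27026308] 0.016187515159268934 69.29636120796204 [ 1.86754874e-03  3.14154788e+00 -1.22090142e-04]
```

View pics/w2.png

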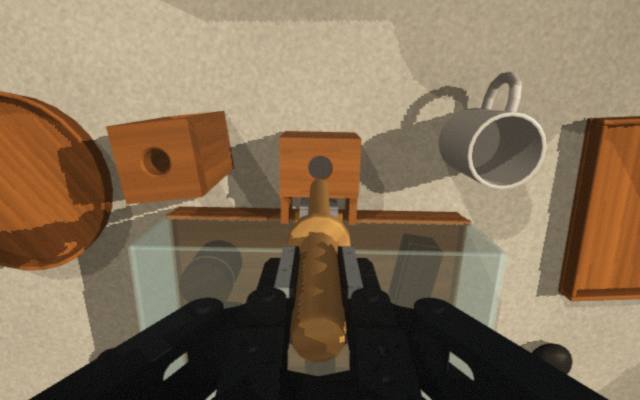

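View pics/s2.png

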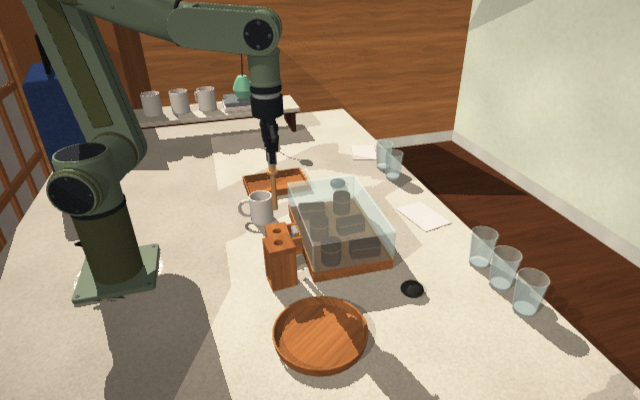

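The wrist view shows the dowel held upright with its tip near (319,182) and the hole at (320,167). In the side view the dowel hangs vertically over the housing at about (275,190).

```bash
python3 - <<'E'
from h import *
p,w,m=cloud("wrist"); s=arm.get_state()
sub=p[150:186,295:345].astype(int); print('hole w', plane(m,320,167.5,.062), 'px of tip pred:')
T=np.linalg.inv(m['cam_to_world'])
for z in (.134,.244,.252):
    c=T@[s['tool_pos'][0],s['tool_pos'][1],z,1]; print(z,m['fx']*c[0]/c[2]+m['cx'],m['fy']*c[1]/c[2]+m['cy'])
hs=cv2.cvtColor(p,cv2.COLOR_BGR2HSV)[150:180,300:342,1]; n,l,st,c=cv2.connectedComponentsWithStats((hs<90).astype(np.uint8))
for i in range(1,n): print(st[i],c[i],plane(m,300+c[i][0],150+c[i][1],.062))
# dowel shaft in cloud
z=w[...,2]
for a,b in((.13,.15),(.15,.18),(.18,.21),(.21,.24)):
    q=w[(z>a)&(z<b)&(abs(w[...,0]-.42)<.04)&(abs(w[...,1]+.019)<.03)]; print(a,len(q),q.mean(0) if len(q) else '', q.min(0) if len(q) else '',q.max(0) if len(q) else '')
E
```

```text
hole w [ 0.42577423 -0.01756581  0.062     ] px of tip pred:
0.134 319.1677851359971 185.9774381185595
0.244 319.6747304497961 240.3531028504794
0.252 319.73538088695346 246.85855372841237
[  9   7  22  21 360] [19.30555556 16.98888889] [ 0.42525617 -0.01825654  0.062     ]
0.13 75 [ 0.4208036  -0.01876422  0.14282814] [ 0.4193825  -0.02508271  0.13534702] [ 0.42404234 -0.01235991  0.1496879 ]
0.15 197 [ 0.42089669 -0.01875787  0.16572844] [ 0.41931741 -0.02553514  0.15053484] [ 0.42473496 -0.01206849  0.17979766]
0.18 280 [ 0.42083445 -0.01886276  0.19583109] [ 0.41890597 -0.0257033   0.18020515] [ 0.42494956 -0.01215337  0.20978458]
0.21 75 [ 0.42018994 -0.01917037  0.21369252] [ 0.41914837 -0.02480352  0.21008866] [ 0.4227534  -0.0135271   0.21889438]
```

step_arm(
  steps=[
    [[0, 0, 4], [0, 0, 0], 1.0],
    [[0, 0, 8], [0, 0, 0], 1.0],
    [[0, 0, 10], [0, 0, 0], 1.0],
    [[0, 0, 10.5], [0, 0, 0], 1.0],
    [[0, 0, 11], [0, 0, 0], 1.0],
    [[0, 0, 11.5], [0, 0, 0], 1.0],
    [[0, 0, 11.9], [0, 0, 0], 1.0],
    [[0, 0, 11.9], [0, 0, 0], 1.0],
  ],
)

```text
t: 6.75
tool_pos: [0.4266, -0.0183, 0.1529]
ee_rot: [-0.0, 3.141, 0.0]
force: [-4.0, 1.3, 7.5]
finger_gap: 0.0159
grip_force: 70.2
```

step_arm(
  steps=[
    [[0, 0, 0], [0, 0, 0], 1.0],
    [[0, 0, 0], [0, 0, 0], 1.0],
    [[0, 0, 0], [0, 0, 0], 1.0],
    [[0, 0, 0], [0, 0, 0], 1.0],
    [[0, 0, 0], [0, 0, 0], 1.0],
    [[0, 0, 0], [0, 0, 0], 1.0],
    [[0, 0, 0], [0, 0, 0], 1.0],
    [[0, 0, 0], [0, 0, 0], 1.0],
  ],
)

```text
t: 7.75
tool_pos: [0.4266, -0.0183, 0.1531]
ee_rot: [-0.0, 3.14, 0.0]
force: [-3.2, 1.6, 7.0]
finger_gap: 0.0164
grip_force: 70.2
```

```bash
python3 - <<'E'
from h import *
s=arm.get_state(); print(s['tool_pos'],s['force'])
p,w,m=cloud("side"); cv2.imwrite('pics/s3.png',p)
E
```

```text
[ 0.42656804 -0.01827819  0.15313026] [-3.16945413  1.5582142   7.04603542]
```

View pics/s3.png

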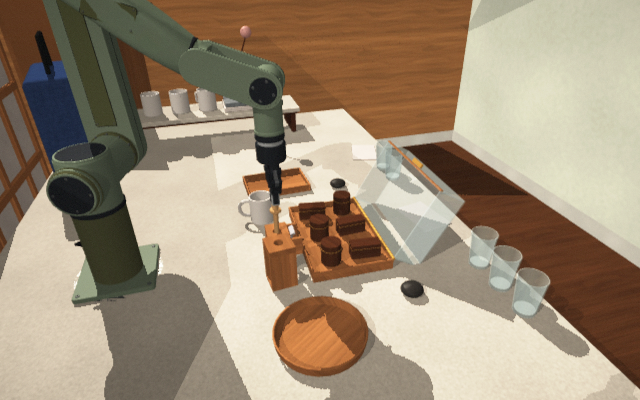

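The hood is fully open in the side view, leaning back to (440,190). Now I return the dowel.

step_arm(
  steps=[
    [[0, 0, -6], [0, 0, 0], 1.0],
    [[0, 0, -12.5], [0, 0, 0], 1.0],
    [[0.9, -5, -12.5], [0, 0, 0], 1.0],
    [[1.7, -10, -12.5], [0, 0, 0], 1.0],
    [[1.7, -13.6, -12.5], [0, 0, 0], 1.0],
    [[1.7, -13.6, -12.5], [0, 0, 0], 1.0],
    [[1.7, -13.6, -12.5], [0, 0, 0], 1.0],
    [[1.7, -13.6, -12.5], [0, 0, 0], 1.0],
  ],
)

```text
t: 8.8
tool_pos: [0.4092, -0.1536, 0.2765]
ee_rot: [-0.002, 3.141, -0.0]
force: [0.2, 1.0, -0.8]
finger_gap: 0.0163
grip_force: 69.4
```

step_arm(
  steps=[
    [[0, 0, 0], [0, 0, 0], 1.0],
    [[0, 0, 0], [0, 0, 0], 1.0],
  ],
)

```text
t: 9.05
tool_pos: [0.4091, -0.1538, 0.2763]
ee_rot: [-0.002, 3.141, -0.0]
force: [-0.5, 0.0, 0.2]
finger_gap: 0.0162
grip_force: 69.4
```

```bash
python3 - <<'E'
from h import *
rel([.4092,-.155,.148],np.pi/2)
p,w,m=cloud("wrist"); s=arm.get_state(); z=w[...,2]
q=w[(z>.115)&(z<.123)&(abs(w[...,0]-.41)<.06)&(abs(w[...,1]+.156)<.06)]
print('stand',cv2.minAreaRect(q[:,:2].astype(np.float32)*1000))
for a,b in((.135,.16),(.16,.19),(.19,.215)):
    q=w[(z>a)&(z<b)&(abs(w[...,0]-.41)<.03)&(abs(w[...,1]+.155)<.03)]; print(a,len(q),q.min(0),q.max(0))
print(s['tool_pos'],s['ee_rot'])
E
```

```text
shift cm [-1.000e-02 -1.200e-01  1.283e+01]
turn deg [-0.    0.01  0.06] q6 -2.1300485396028566
stand ((409.5675964355469, -154.1966094970703), (66.66940307617188, 66.15534973144531), 5.571583271026611)
0.135 97 [ 0.40251222 -0.16064986  0.13986052] [ 0.40795287 -0.14712078  0.15987425]
0.16 203 [ 0.40224213 -0.16075968  0.16016145] [ 0.40791205 -0.14720901  0.18951237]
0.19 240 [ 0.40211128 -0.1608684   0.19001346] [ 0.40807203 -0.14727683  0.21487744]
[ 0.40910069 -0.15393223  0.27627301] [-1.41039919e-03  3.14148672e+00 -1.14706871e-04]
```

step_arm(
  steps=[
    [[0, 0, 4], [0, 0, 0], 1.0],
    [[0, 0, 8], [0, 0, 0], 1.0],
    [[0, 0, 12], [0, 0, 0], 1.0],
    [[0, 0, 12.7], [0, 0, 0], 1.0],
    [[0, 0, 12.7], [0, 0, 0], 1.0],
    [[0, 0, 12.7], [0, 0, 0], 1.0],
    [[0, 0, 12.7], [0, 0, 0], 1.0],
    [[0, 0, 12.7], [0, 0, 0], 1.0],
  ],
)

```text
t: 10.1
tool_pos: [0.41, -0.1542, 0.1498]
ee_rot: [0.001, 3.139, 0.0]
force: [5.0, 0.5, -4.0]
finger_gap: 0.016
grip_force: 69.0
```

step_arm(
  steps=[
    [[0, 0, 0], [0, 0, 0], 5.0],
    [[0, 0, 0], [0, 0, 0], 5.0],
    [[0, 0, 0], [0, 0, 0], 5.0],
    [[0, 0, 0], [0, 0, 0], 5.0],
    [[0, 0, -5], [0, 0, 0], 5.0],
    [[0, 0, -10], [0, 0, 0], 5.0],
    [[0, 0, -10], [0, 0, 0], 5.0],
    [[0, 0, -10], [0, 0, 0], 5.0],
  ],
)

```text
t: 11.1
tool_pos: [0.4086, -0.1542, 0.2489]
ee_rot: [-0.0, -3.141, -0.0]
force: [-0.3, -0.2, -0.8]
finger_gap: 0.0502
grip_force: 0.0
```

```bash
cat > goods.py <<'E'
from h import *
def find(n="top",show=True):
    p,w,m=cloud(n); z=w[...,2]
    mask=((z>.045)&(z<.1)&(w[...,0]>.50)&(w[...,0]<.70)&(w[...,1]>-.19)&(w[...,1]<.145)).astype(np.uint8)
    nn,l,st,c=cv2.connectedComponentsWithStats(mask)
    for i in range(1,nn):
        q=w[l==i]
        if len(q)<40: continue
        top=np.percentile(q[:,2],90); q=q[q[:,2]>top-.006]
        r=cv2.minAreaRect(q[:,:2].astype(np.float32)*1000)
        k='can' if top>.072 else 'box'
        a=r[2]+(90 if r[1][1]>r[1][0] else 0)
        print(k,'top',top.round(4),'ctr',np.round(r[0],1),'size',np.round(r[1],1),'long axis deg',round((a+90)%180-90,1))
    return p,w,m
E
python3 - <<'E'
from goods import *
s=arm.get_state();print(s['tool_pos'],s['t'])
p,w,m=find()
z=w[...,2];q=w[(z>.19)&(z<.21)&(abs(w[...,0]-.41)<.03)&(abs(w[...,1]+.155)<.03)];print('handle',len(q),len(q) and q.mean(0))
cv2.imwrite('pics/t4.png',cv2.resize(p[100:300,160:510],(800,457)))
E
```

```text
[ 0.40863965 -0.15422044  0.24890061] 11.1
can top 0.0841 ctr [649.7  90.4] size [51.6 51. ] long axis deg 0.9
box top 0.064 ctr [641.3 -20.7] size [78.5 34.7] long axis deg 0.8
box top 0.0642 ctr [ 641.6 -138.7] size [36.3 79.5] long axis deg -5.8
box top 0.0639 ctr [553.5  88.2] size [36.  79.6] long axis deg -9.6
can top 0.0838 ctr [547.1 -23.9] size [50.6 50.7] long axis deg -89.1
can top 0.0842 ctr [ 546.1 -139. ] size [50.6 51. ] long axis deg -88.9
handle 6 [ 0.41399585 -0.15595877  0.1949367 ]
```

View pics/t4.png

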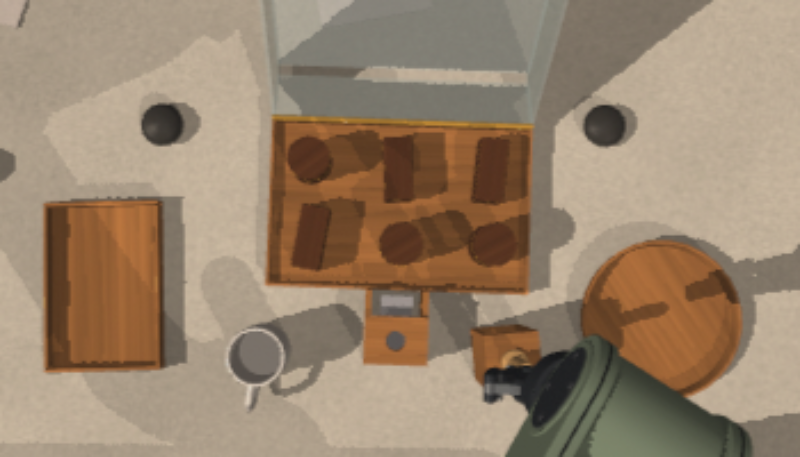

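The image shows all six goods uncovered in the case, the dowel back in its stand at (515,360), and both trays empty. First pick: the canister at (0.546, -0.138).

step_arm(
  steps=[
    [[-6, 0.8, 0], [0, 0, 0], 7.5],
    [[-12, 1.6, 2], [0, 0, 0], 7.5],
    [[-13.7, 1.6, 8], [0, 0, 0], 7.5],
    [[-13.7, 1.6, 13], [0, 0, 0], 7.5],
    [[-13.7, 1.6, 18], [0, 0, 0], 7.5],
    [[-13.7, 1.6, 20.6], [0, 0, 0], 7.5],
    [[-13.7, 1.6, 20.6], [0, 0, 0], 7.5],
    [[-13.7, 1.6, 20.6], [0, 0, 0], 7.5],
  ],
  force=40,
)

```text
t: 12.15
tool_pos: [0.5462, -0.1385, 0.0435]
ee_rot: [0.0, 3.141, -0.0]
force: [0.2, -0.6, 0.4]
finger_gap: 0.0747
grip_force: 0.0
```

step_arm(
  steps=[
    [[0, 0, 0], [0, 0, 0], 7.5],
    [[0, 0, 0], [0, 0, 0], 4.5],
    [[0, 0, 0], [0, 0, 0], 4.5],
    [[0, 0, 0], [0, 0, 0], 4.5],
    [[0, 0, 0], [0, 0, 0], 4.5],
    [[0, 0, -3], [0, 0, 0], 4.5],
    [[0, 0, -8], [0, 0, 0], 4.5],
    [[0, 0, -12.7], [0, 0, 0], 4.5],
  ],
)

```text
t: 13.15
tool_pos: [0.5453, -0.1382, 0.171]
ee_rot: [-0.0, -3.14, -0.001]
force: [0.7, -0.1, -1.6]
finger_gap: 0.0535
grip_force: 42.5
```

step_arm(
  steps=[
    [[2, -5, 0], [0, 0, 0], 4.5],
    [[4.5, -10, 0], [0, 0, 0], 4.5],
    [[7, -16, 0], [0, 0, 0], 4.5],
    [[9.5, -21, 0], [0, 0, 0], 4.5],
    [[12.1, -26.7, 0], [0, 0, 0], 4.5],
    [[12.1, -26.7, 4], [0, 0, 0], 4.5],
    [[12.1, -26.7, 9], [0, 0, 0], 4.5],
    [[12.1, -26.7, 12.5], [0, 0, 0], 4.5],
  ],
)

```text
t: 14.15
tool_pos: [0.4234, -0.4042, 0.0424]
ee_rot: [-0.001, -3.139, -0.005]
force: [-0.5, -0.4, -0.7]
finger_gap: 0.0531
grip_force: 42.7
```

step_arm(
  steps=[
    [[0, 0, 1], [0, 0, 0], 4.5],
    [[0, 0, 1.5], [0, 0, 0], 4.5],
    [[0, 0, 1.5], [0, 0, 0], 4.5],
    [[0, 0, 1.5], [0, 0, 0], 4.5],
    [[0, 0, 1.5], [0, 0, 0], 7],
    [[0, 0, 1.5], [0, 0, 0], 7],
    [[0, 0, 1.5], [0, 0, 0], 7],
    [[0, 0, -6], [0, 0, 0], 7],
  ],
)

```text
t: 15.15
tool_pos: [0.4213, -0.4008, 0.0867]
ee_rot: [-0.0, -3.132, -0.019]
force: [0.4, -0.4, -0.1]
finger_gap: 0.07
grip_force: 0.0
```

step_arm(
  steps=[
    [[-2, 5, -6.5], [0, 0, 0], 7.5],
    [[-5, 11, -8], [0, 0, 0], 7.5],
    [[-7, 17, -8], [0, 0, 0], 7.5],
    [[-9, 23, -8], [0, 0, 0], 7.5],
    [[-11, 29, -8], [0, 0, 0], 7.5],
    [[-12.2, 34, -8], [0, 0, 0], 7.5],
    [[-12.2, 38.2, -8], [0, 0, 0], 7.5],
    [[-12.2, 38.2, -8], [0, 0, 0], 7.5],
  ],
)

```text
t: 16.15
tool_pos: [0.5468, -0.0195, 0.1727]
ee_rot: [0.01, -3.141, -0.001]
force: [0.0, -0.9, 0.2]
finger_gap: 0.075
grip_force: 0.0
```

step_arm(
  steps=[
    [[0, 0, 0], [0, 0, 0], 7.5],
    [[0, 0, 0], [0, 0, 0], 7.5],
    [[0, 0, 0], [0, 0, 0], 7.5],
  ],
)

```text
t: 16.52
tool_pos: [0.547, -0.0248, 0.1727]
ee_rot: [0.004, 3.142, -0.0]
force: [-0.8, 0.3, 0.7]
finger_gap: 0.075
grip_force: 0.0
```

```bash
python3 - <<'E'
from goods import *
s=arm.get_state();print(s['tool_pos'],s['t'])
print('top');p,w,m=find(); print('wrist'); find('wrist')
z=w[...,2]; q=w[(z>.055)&(z<.08)&(np.hypot(w[...,0]-.4547,w[...,1]+.364)<.1)]; print('placed',len(q),len(q) and cv2.minEnclosingCircle(q[:,:2].astype(np.float32)*1000))
E
```

```text
[ 0.54698066 -0.02478504  0.17273462] 16.525
top
can top 0.084 ctr [649.9  90.4] size [51.1 50.9] long axis deg 0.2
box top 0.0634 ctr [653.1 -20.6] size [54.9 34.7] long axis deg 0.9
box top 0.0642 ctr [ 651.  -139.6] size [35.8 60.3] long axis deg -5.5
box top 0.0638 ctr [553.5  88.3] size [35.9 79.3] long axis deg -10.0
wrist
box top 0.0631 ctr [554.   90.2] size [36.5 79.9] long axis deg -9.6
can top 0.0831 ctr [546.7 -22.6] size [53.2 53.2] long axis deg -82.2
box top 0.063 ctr [ 612.5 -143.6] size [24.6 49.8] long axis deg -46.0
box top 0.0631 ctr [642.5 -18.7] size [81.1 36.1] long axis deg 2.3
can top 0.0825 ctr [632.1 105.8] size [32.7  7.3] long axis deg 52.3
placed 306 ((426.6490478515625, -409.2204895019531), 27.535341262817383)
```

step_arm(
  steps=[
    [[0, 0.1, 5], [0, 0, 0], 7.5],
    [[0, 0.1, 10], [0, 0, 0], 7.5],
    [[0, 0.1, 13], [0, 0, 0], 7.5],
    [[0, 0.1, 13], [0, 0, 0], 7.5],
    [[0, 0.1, 13], [0, 0, 0], 4.5],
    [[0, 0.1, 13], [0, 0, 0], 4.5],
    [[0, 0.1, 13], [0, 0, 0], 4.5],
    [[0, 0.1, 13], [0, 0, 0], 4.5],
  ],
)

```text
t: 17.62
tool_pos: [0.5488, -0.0228, 0.0448]
ee_rot: [0.0, 3.138, -0.002]
force: [-0.9, -0.3, 6.6]
finger_gap: 0.0533
grip_force: 42.7
```

step_arm(
  steps=[
    [[0, 0, -4], [0, 0, 0], 4.5],
    [[0, 0, -9], [0, 0, 0], 4.5],
    [[0, -4, -14], [0, 0, 0], 4.5],
    [[0, -9, -15], [0, 0, 0], 4.5],
    [[1, -14, -15], [0, 0, 0], 4.5],
    [[2, -19, -15], [0, 0, 0], 4.5],
    [[3, -24, -15], [0, 0, 0], 4.5],
    [[3, -24, -15], [0, 0, 0], 4.5],
  ],
)

```text
t: 18.62
tool_pos: [0.5157, -0.2656, 0.1925]
ee_rot: [-0.008, -3.141, 0.001]
force: [0.7, 0.3, -1.5]
finger_gap: 0.053
grip_force: 42.9
```

```bash
python3 - <<'E'
from h import *
arm.read_camera('top');arm.read_camera('top')
s=arm.get_state();print(s['tool_pos'],s['finger_gap'],s['grip_force']); rel([.4247,-.322,.031],np.pi/2)
E
```

```text
[ 0.51637787 -0.26221299  0.19219366] 0.05312537710788095 42.91519045829773
shift cm [ 9.14 -6.02 16.12]
turn deg [ 0.09 -0.05 -0.08] q6 -2.189147607493937
```

step_arm(
  steps=[
    [[4.5, -3, 0], [0, 0, 0], 4.5],
    [[9.2, -5.9, 2], [0, 0, 0], 4.5],
    [[9.2, -5.9, 7], [0, 0, 0], 4.5],
    [[9.2, -5.9, 12], [0, 0, 0], 4.5],
    [[9.2, -5.9, 15], [0, 0, 0], 4.5],
    [[9.2, -5.9, 16.2], [0, 0, 0], 4.5],
    [[9.2, -5.9, 16.2], [0, 0, 0], 4.5],
    [[9.2, -5.9, 16.2], [0, 0, 0], 4.5],
  ],
)

```text
t: 19.73
tool_pos: [0.4261, -0.3212, 0.0317]
ee_rot: [-0.002, 3.14, -0.002]
force: [0.7, -2.1, -0.6]
finger_gap: 0.0532
grip_force: 43.3
```

step_arm(
  steps=[
    [[0, 0, 0], [0, 0, 0], 4.5],
    [[0, 0, 0], [0, 0, 0], 6.6],
    [[0, 0, 0], [0, 0, 0], 6.6],
    [[0, 0, 0], [0, 0, 0], 6.6],
    [[0, 0, -5], [0, 0, 0], 6.6],
    [[0, 0, -10], [0, 0, 0], 6.6],
    [[0, 0, -15], [0, 0, 0], 6.6],
    [[0, 0, -15], [0, 0, 0], 6.6],
  ],
)

```text
t: 20.72
tool_pos: [0.4277, -0.3243, 0.1864]
ee_rot: [0.0, 3.134, -0.013]
force: [0.3, -0.3, -0.3]
finger_gap: 0.066
grip_force: 0.0
```

step_arm(
  steps=[
    [[-5, 2, -1], [0, 0, 0], 7.5],
    [[-9, 6, -1], [0, 0, 0], 7.5],
    [[-11.5, 11.5, -1], [0, 0, 0], 7.5],
    [[-13.5, 17, -1], [0, 0, 0], 7.5],
    [[-15.5, 22.5, -1], [0, 0, 0], 7.5],
    [[-17.5, 28, -1], [0, 0, 0], 7.5],
    [[-19.5, 33.5, -1], [0, 0, 0], 7.5],
    [[-21.5, 38.5, -1], [0, 0, 0], 7.5],
  ],
)

```text
t: 21.72
tool_pos: [0.6396, 0.0657, 0.1891]
ee_rot: [0.001, -3.139, -0.0]
force: [0.9, -0.9, -0.2]
finger_gap: 0.075
grip_force: 0.0
```

step_arm(
  steps=[
    [[-1, 2.9, 0], [0, 0, 0], 7.5],
    [[-1, 2.9, 0], [0, 0, 0], 7.5],
    [[-1, 2.9, 0], [0, 0, 0], 7.5],
    [[-1, 2.9, 0], [0, 0, 0], 7.5],
  ],
)

```text
t: 22.22
tool_pos: [0.6495, 0.0912, 0.1903]
ee_rot: [-0.003, -3.141, 0.001]
force: [-0.5, -0.8, 0.2]
finger_gap: 0.0746
grip_force: 0.0
```

```bash
python3 - <<'E'
from goods import *
arm.read_camera('top');s=arm.get_state();print(s['tool_pos'],s['t'])
print('top');p,w,m=find(); print('wrist'); find('wrist')
rel([.650,.0915,.043],np.pi/2)
z=w[...,2]; q=w[(z>.055)&(z<.08)&(np.hypot(w[...,0]-.4547,w[...,1]+.364)<.1)&(w[...,1]>-.36)]; print('placed',len(q),len(q) and cv2.minEnclosingCircle(q[:,:2].astype(np.float32)*1000))
E
```

```text
[0.64970462 0.09122721 0.19048804] 22.275
top
box top 0.0643 ctr [641.4 -20.8] size [78.6 34.8] long axis deg 0.9
box top 0.064 ctr [ 641.8 -138.5] size [36.1 80.2] long axis deg -5.9
can top 0.0835 ctr [636.6  90.4] size [24.7 44.6] long axis deg -70.4
box top 0.064 ctr [560.8  90. ] size [34.9 67.3] long axis deg -4.3
wrist
box top 0.0632 ctr [554.4  90.7] size [36.1 79.7] long axis deg -9.8
box top 0.0631 ctr [ 642.1 -136. ] size [37.4 80.3] long axis deg -6.6
box top 0.0632 ctr [642.6 -18.1] size [80.3 36.5] long axis deg 2.4
can top 0.0832 ctr [651.5  93.2] size [53.4 53. ] long axis deg 41.0
shift cm [-1.000e-02  1.000e-02  1.478e+01]
turn deg [-0.01 -0.   -0.1 ] q6 -1.5609637284754811
placed 306 ((422.9761962890625, -323.2206115722656), 27.70079803466797)
```

step_arm(
  steps=[
    [[-0.1, 0.1, 5], [0, 0, 0], 7.5],
    [[-0.1, 0.1, 10], [0, 0, 0], 7.5],
    [[-0.1, 0.1, 14], [0, 0, 0], 7.5],
    [[-0.1, 0.1, 14.7], [0, 0, 0], 7.5],
    [[-0.1, 0.1, 14.7], [0, 0, 0], 7.5],
    [[-0.1, 0.1, 14.7], [0, 0, 0], 4.5],
    [[-0.1, 0.1, 14.7], [0, 0, 0], 4.5],
    [[-0.1, 0.1, 14.7], [0, 0, 0], 4.5],
  ],
)

```text
t: 23.38
tool_pos: [0.6534, 0.0937, 0.0469]
ee_rot: [0.0, 3.136, 0.0]
force: [0.9, 0.5, 6.6]
finger_gap: 0.053
grip_force: 42.7
```

step_arm(
  steps=[
    [[0, 0, 0], [0, 0, 0], 4.5],
    [[0, 0, -4], [0, 0, 0], 4.5],
    [[0, 0, -9], [0, 0, 0], 4.5],
    [[1, -4, -13], [0, 0, 0], 4.5],
    [[3, -9, -14.7], [0, 0, 0], 4.5],
    [[5, -14, -14.7], [0, 0, 0], 4.5],
    [[7, -19, -14.7], [0, 0, 0], 4.5],
    [[9, -24, -14.7], [0, 0, 0], 4.5],
  ],
)

```text
t: 24.38
tool_pos: [0.5599, -0.1477, 0.191]
ee_rot: [-0.0, 3.141, -0.0]
force: [0.5, -0.7, -1.4]
finger_gap: 0.053
grip_force: 42.7
```

step_arm(
  steps=[
    [[1, -5, 0], [0, 0, 0], 4.5],
    [[2, -10, 0], [0, 0, 0], 4.5],
    [[4, -15, 0], [0, 0, 0], 4.5],
    [[5.5, -20, 0], [0, 0, 0], 4.5],
    [[6.1, -21.7, 0], [0, 0, 0], 4.5],
    [[6.1, -21.7, 0], [0, 0, 0], 4.5],
    [[6.1, -21.7, 0], [0, 0, 0], 4.5],
    [[6.1, -21.7, 0], [0, 0, 0], 4.5],
  ],
)

```text
t: 25.38
tool_pos: [0.5006, -0.3617, 0.1907]
ee_rot: [0.003, -3.142, -0.001]
force: [0.4, -0.0, -2.0]
finger_gap: 0.053
grip_force: 42.9
```

```bash
python3 - <<'E'
from h import *
arm.read_camera('top');arm.read_camera('top')
s=arm.get_state();print(s['tool_pos'],s['finger_gap'],s['grip_force']); rel([.4997,-.364,.031],np.pi/2)
E
```

```text
[ 0.50054799 -0.36206505  0.19078914] 0.05281088650481299 42.87100374698639
shift cm [ 0.08 -0.2  15.98]
turn deg [ 0.01 -0.    0.11] q6 -2.33900725124198
```

step_arm(
  steps=[
    [[0, -0.2, 5], [0, 0, 0], 4.5],
    [[0, -0.2, 10], [0, 0, 0], 4.5],
    [[0, -0.2, 14], [0, 0, 0], 4.5],
    [[0, -0.2, 15.4], [0, 0, 0], 4.5],
    [[0, -0.2, 15.8], [0, 0, 0], 4.5],
    [[0, -0.2, 15.8], [0, 0, 0], 4.5],
    [[0, -0.2, 15.8], [0, 0, 0], 4.5],
    [[0, -0.2, 15.8], [0, 0, 0], 4.5],
  ],
)

```text
t: 26.48
tool_pos: [0.5006, -0.366, 0.0339]
ee_rot: [0.0, 3.14, -0.002]
force: [-0.1, 0.0, -1.4]
finger_gap: 0.0533
grip_force: 42.9
```

step_arm(
  steps=[
    [[0, 0, 0], [0, 0, 0], 7],
    [[0, 0, 0], [0, 0, 0], 7],
    [[0, 0, 0], [0, 0, 0], 7],
    [[0, 0, -5], [0, 0, 0], 7],
    [[0, 0, -10], [0, 0, 0], 7],
    [[0, 0, -15], [0, 0, 0], 7],
    [[-5, 4, -15], [0, 0, 0], 7],
    [[-7, 9, -15], [0, 0, 0], 7],
  ],
)

```text
t: 27.48
tool_pos: [0.5722, -0.2759, 0.1846]
ee_rot: [0.003, 3.138, -0.003]
force: [1.0, 0.4, -0.8]
finger_gap: 0.07
grip_force: 0.0
```

```bash
python3 - <<'E'
from goods import *
arm.read_camera('top');arm.read_camera('top');arm.read_camera('top');arm.read_camera('top')
p,w,m=find(); rel([.6420,-.1375,.17],np.pi/2)
E
```

```text
box top 0.0637 ctr [641.4 -20.7] size [78.4 34.8] long axis deg 0.9
box top 0.064 ctr [ 641.7 -138.7] size [35.7 79.3] long axis deg -6.0
box top 0.064 ctr [553.6  88.5] size [35.9 79.6] long axis deg -9.8
shift cm [-7.23 13.79  1.25]
turn deg [-0.03 -0.03  0.04] q6 -2.15784319521924
```

step_arm(
  steps=[
    [[-3, 5, 0], [0, 0, 3], 6],
    [[-5.5, 10, 0], [0, 0, 6], 6],
    [[-7.2, 13.9, 1], [0, 0, 6], 6],
    [[-7.2, 13.9, 5], [0, 0, 6], 6],
    [[-7.2, 13.9, 10], [0, 0, 6], 6],
    [[-7.2, 13.9, 14], [0, 0, 6], 6],
    [[-7.2, 13.9, 15.3], [0, 0, 6], 6],
    [[-7.2, 13.9, 15.3], [0, 0, 6], 6],
  ],
)

```text
t: 28.72
tool_pos: [0.6414, -0.1374, 0.0292]
ee_rot: [-0.167, -3.136, -0.0]
force: [0.0, -0.7, 0.6]
finger_gap: 0.0598
grip_force: 0.0
```

step_arm(
  steps=[
    [[0, 0, 0], [0, 0, 0], 6],
    [[0, 0, 0], [0, 0, 0], 6],
    [[0, 0, 0], [0, 0, 0], 2.5],
    [[0, 0, 0], [0, 0, 0], 2.5],
    [[0, 0, 0], [0, 0, 0], 2.5],
    [[0, 0, 0], [0, 0, 0], 2.5],
    [[0, 0, -5], [0, 0, 0], 2.5],
    [[0, 0, -10], [0, 0, 0], 2.5],
  ],
)

```text
t: 29.72
tool_pos: [0.6403, -0.1358, 0.1285]
ee_rot: [-0.164, -3.133, -0.002]
force: [0.6, -0.3, -1.4]
finger_gap: 0.0354
grip_force: 41.4
```

```bash
python3 - <<'E'
from h import *
arm.read_camera('top');arm.read_camera('top');arm.read_camera('top')
s=arm.get_state();print(s['tool_pos'],s['finger_gap'],s['grip_force']); rel([.537,.390,.013],np.pi/2)
E
```

```text
[ 0.64442725 -0.13718408  0.13345074] 0.03530823762576555 41.67275547981262
shift cm [16.28 51.33 11.84]
turn deg [-0.12  0.4  -6.  ] q6 -1.807019345494185
```

step_arm(
  steps=[
    [[1.5, 5, -2], [0, 0, 0], 2.5],
    [[3, 10, -4], [0, 0, -2], 2.5],
    [[4.8, 15.5, -5], [0, 0, -4], 2.5],
    [[6.5, 21, -5], [0, 0, -6], 2.5],
    [[8.2, 26.5, -5], [0, 0, -6], 2.5],
    [[10, 32, -5], [0, 0, -6], 2.5],
    [[11.8, 37.5, -5], [0, 0, -6], 2.5],
    [[13.5, 43, -5], [0, 0, -6], 2.5],
  ],
)

```text
t: 30.88
tool_pos: [0.5503, 0.3064, 0.1766]
ee_rot: [-0.0, -3.137, 0.003]
force: [0.2, 0.3, -2.0]
finger_gap: 0.0351
grip_force: 41.5
```

step_arm(
  steps=[
    [[1.5, 5, 0], [0, 0, 0], 2.5],
    [[1.9, 8.5, 0], [0, 0, 0], 2.5],
    [[1.9, 8.5, 0], [0, 0, 0], 2.5],
    [[1.9, 8.5, 0], [0, 0, 0], 2.5],
    [[1.9, 8.5, 0], [0, 0, 0], 2.5],
    [[1.9, 8.5, 0], [0, 0, 0], 2.5],
  ],
)

```text
t: 31.62
tool_pos: [0.5341, 0.3891, 0.1795]
ee_rot: [-0.003, -3.141, 0.001]
force: [-0.1, 0.3, -1.3]
finger_gap: 0.0354
grip_force: 41.5
```

```bash
python3 - <<'E'
from h import *
p,w,m=cloud('wrist'); z=w[...,2]
cv2.imwrite('pics/w5.png',p)
q=w[(z>.019)&(z<.03)&(abs(w[...,0]-.488)<.13)&(abs(w[...,1]-.36)<.1)]
print(q.min(0),q.max(0)); print(cv2.minAreaRect(q[:,:2].astype(np.float32)*1000))
s=arm.get_state();print(s['tool_pos'],s['finger_gap'],s['grip_force']); rel([.538,.390,.0155],np.pi/2)
E
```

```text
[0.39522517 0.28318507 0.019025  ] [0.60122155 0.44035116 0.02766516]
((495.6228942871094, 362.118408203125), (206.4230194091797, 150.4060821533203), 2.2804195880889893)
[0.53416242 0.38937934 0.17976702] 0.035403498632151816 41.49530231952667
shift cm [-0.38  0.06 16.43]
turn deg [-0.   -0.   -0.09] q6 -1.0700424849695467
```

View pics/w5.png

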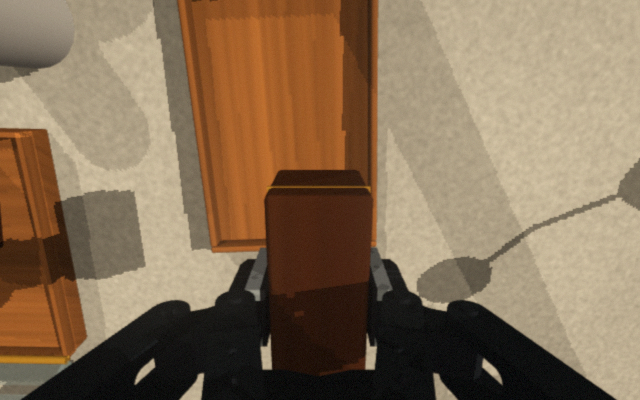

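The box is held straight above the tray's far end, with the tray spanning columns 185–380 and turned about 2°. Now I lower it.

step_arm(
  steps=[
    [[-0.4, 0.2, 5], [0, 0, -2], 2.5],
    [[-0.4, 0.2, 10], [0, 0, -2], 2.5],
    [[-0.4, 0.2, 14], [0, 0, -2], 2.5],
    [[-0.4, 0.2, 16], [0, 0, -2], 2.5],
    [[-0.4, 0.2, 16.4], [0, 0, -2], 2.5],
    [[-0.4, 0.2, 16.4], [0, 0, -2], 2.5],
    [[-0.4, 0.2, 16.4], [0, 0, -2], 2.5],
    [[-0.4, 0.2, 16.4], [0, 0, -2], 2.5],
  ],
)

```text
t: 32.67
tool_pos: [0.5383, 0.3927, 0.0165]
ee_rot: [-0.055, 3.14, 0.001]
force: [1.2, 0.4, 0.1]
finger_gap: 0.0357
grip_force: 42.7
```

step_arm(
  steps=[
    [[0, 0, 0], [0, 0, 0], 5.0],
    [[0, 0, 0], [0, 0, 0], 5.0],
    [[0, 0, 0], [0, 0, 0], 5.0],
    [[0, 0, -5], [0, 0, 0], 5.0],
    [[0, 0, -10], [0, 0, 2], 5.0],
    [[0, 0, -15], [0, 0, 2], 5.0],
    [[0, -6, -15], [0, 0, 2], 6],
    [[0, -11, -15], [0, 0, 2], 6],
  ],
)

```text
t: 33.67
tool_pos: [0.5421, 0.2815, 0.1672]
ee_rot: [-0.002, 3.139, 0.001]
force: [0.9, -0.2, 0.0]
finger_gap: 0.0598
grip_force: 0.0
```

step_arm(
  steps=[
    [[-2, -5, 0], [0, 0, 0], 6],
    [[-4, -11, 0], [0, 0, 0], 6],
    [[-6, -17, 0], [0, 0, 0], 6],
    [[-8, -23, 0], [0, 0, 0], 6],
    [[-10.4, -29, 0], [0, 0, 0], 6],
    [[-10.4, -29.8, 0], [0, 0, 0], 6],
    [[-10.4, -29.8, 0], [0, 0, 0], 6],
    [[-10.4, -29.8, 0], [0, 0, 0], 6],
  ],
)

```text
t: 34.67
tool_pos: [0.6449, -0.0139, 0.1655]
ee_rot: [0.002, -3.141, -0.001]
force: [-0.2, -0.4, 0.0]
finger_gap: 0.0598
grip_force: 0.0
```

```bash
python3 - <<'E'
from goods import *
arm.read_camera('top')
p,w,m=find('top'); print('w'); find('wrist'); rel([.6425,-.0195,.028],np.pi/2+.02)
z=w[...,2]; q=w[(z>.04)&(z<.06)&(abs(w[...,0]-.488)<.1)&(abs(w[...,1]-.36)<.07)]; print('placed',len(q),len(q) and cv2.minAreaRect(q[:,:2].astype(np.float32)*1000))
E
```

```text
box top 0.0637 ctr [620.8 -21. ] size [37.7 34.7] long axis deg 0.6
box top 0.0638 ctr [555.4  98.6] size [15.1 79.1] long axis deg -9.5
w
box top 0.0631 ctr [554.4  90.2] size [36.3 79.5] long axis deg -10.1
box top 0.0632 ctr [642.4 -18.7] size [79.9 36.1] long axis deg 2.5
shift cm [ 0.26 -0.58 13.78]
turn deg [ 0.02 -0.01 -1.01] q6 -1.728556250237139
placed 360 ((537.5722045898438, 389.10833740234375), (78.68875885009766, 37.0406379699707), 1.5051331520080566)
```

step_arm(
  steps=[
    [[0.2, -0.5, 4], [0, 0, -1.5], 6],
    [[0.2, -0.5, 9], [0, 0, -1.5], 6],
    [[0.2, -0.5, 13], [0, 0, -1.5], 6],
    [[0.2, -0.5, 13.8], [0, 0, -1.5], 6],
    [[0.2, -0.5, 13.8], [0, 0, -1.5], 6],
    [[0.2, -0.5, 13.8], [0, 0, -1.5], 2.5],
    [[0.2, -0.5, 13.8], [0, 0, -1.5], 2.5],
    [[0.2, -0.5, 13.8], [0, 0, -1.5], 2.5],
  ],
)

```text
t: 35.83
tool_pos: [0.6459, -0.0207, 0.0307]
ee_rot: [-0.041, 3.136, -0.001]
force: [-0.6, 0.3, 5.4]
finger_gap: 0.0353
grip_force: 42.2
```

step_arm(
  steps=[
    [[0, 0, 0], [0, 0, 0], 2.5],
    [[0, 0, -5], [0, 0, 0], 2.5],
    [[0, 0, -10], [0, 0, 0], 2.5],
    [[2, 5, -15], [0, 0, 0], 2.5],
    [[4, 10, -15], [0, 0, 0], 2.5],
    [[6, 15, -15], [0, 0, 0], 2.5],
    [[8, 20, -15], [0, 0, 0], 2.5],
    [[10.5, 25, -15], [0, 0, 0], 2.5],
  ],
)

```text
t: 36.83
tool_pos: [0.5312, 0.2278, 0.178]
ee_rot: [-0.04, 3.141, -0.0]
force: [0.6, 0.4, -1.8]
finger_gap: 0.0358
grip_force: 41.3
```

step_arm(
  steps=[
    [[3, 5, 0], [0, 0, 0], 2.5],
    [[6, 10, 0], [0, 0, 0], 2.5],
    [[9, 15, 0], [0, 0, 0], 2.5],
    [[9, 15, 0], [0, 0, 0], 2.5],
    [[9, 15, 0], [0, 0, 0], 2.5],
    [[9, 15, 0], [0, 0, 0], 2.5],
  ],
)

```text
t: 37.58
tool_pos: [0.4389, 0.373, 0.1777]
ee_rot: [-0.038, 3.141, -0.001]
force: [0.1, -0.8, -2.1]
finger_gap: 0.0356
grip_force: 41.2
```

```bash
python3 - <<'E'
from h import *
arm.read_camera('top');arm.read_camera('top')
s=arm.get_state();print(s['tool_pos'],s['finger_gap'],s['grip_force']); rel([.438,.389,.0155],np.pi/2+.035)
E
```

```text
[0.43902965 0.37302876 0.177727  ] 0.03554738530640582 41.21577501296997
shift cm [ 0.07  1.6  16.22]
turn deg [-0.01  0.   -0.64] q6 -1.0404134017240878
```

step_arm(
  steps=[
    [[0.1, 1.6, 5], [0, 0, -0.6], 2.5],
    [[0.1, 1.6, 10], [0, 0, -0.6], 2.5],
    [[0.1, 1.6, 14], [0, 0, -0.6], 2.5],
    [[0.1, 1.6, 15.8], [0, 0, -0.6], 2.5],
    [[0.1, 1.6, 16.2], [0, 0, -0.6], 2.5],
    [[0.1, 1.6, 16.2], [0, 0, -0.6], 2.5],
    [[0.1, 1.6, 16.2], [0, 0, -0.6], 2.5],
    [[0.1, 1.6, 16.2], [0, 0, -0.6], 2.5],
  ],
)

```text
t: 38.67
tool_pos: [0.4374, 0.3905, 0.0165]
ee_rot: [-0.057, 3.14, 0.001]
force: [0.0, 1.0, 0.2]
finger_gap: 0.0357
grip_force: 42.1
```

step_arm(
  steps=[
    [[0, 0, 0], [0, 0, 0], 5.0],
    [[0, 0, 0], [0, 0, 0], 5.0],
    [[0, 0, 0], [0, 0, 0], 5.0],
    [[0, 0, -5], [0, 0, 0], 5.0],
    [[0, 0, -10], [0, 0, 3], 5.0],
    [[-1, -4, -15], [0, 0, 6], 5.0],
    [[-3, -9, -15], [0, 0, 9], 6],
    [[-5, -14, -15], [0, 0, 12], 6],
  ],
)

```text
t: 39.67
tool_pos: [0.4929, 0.2513, 0.1674]
ee_rot: [0.272, 3.127, 0.002]
force: [1.5, 0.1, -0.5]
finger_gap: 0.0601
grip_force: 0.0
```

step_arm(
  steps=[
    [[-1, -6, 0], [0, 0, 0], 6],
    [[-2, -11, 0], [0, 0, 0], 6],
    [[-3, -15, 0], [0, 0, 0], 6],
    [[-3, -15, 0], [0, 0, 0], 6],
    [[-3, -15, 0], [0, 0, 0], 6],
    [[-3, -15, 0], [0, 0, 0], 6],
  ],
)

```text
t: 40.42
tool_pos: [0.4954, 0.1003, 0.1657]
ee_rot: [-0.269, -3.13, -0.0]
force: [1.1, 0.2, 0.4]
finger_gap: 0.0599
grip_force: 0.0
```

```bash
python3 - <<'E'
from goods import *
arm.read_camera('top')
p,w,m=find('top'); print('w'); find('wrist'); s=arm.get_state();print(s['tool_pos']);rel([.554,.0895,.028],np.pi/2-.171)
z=w[...,2]; q=w[(z>.04)&(z<.06)&(abs(w[...,0]-.438)<.06)&(abs(w[...,1]-.36)<.07)]; print('placed',len(q),len(q) and cv2.minAreaRect(q[:,:2].astype(np.float32)*1000))
E
```

```text
box top 0.0638 ctr [569.6  85.8] size [35.6 46.8] long axis deg -9.9
w
box top 0.0632 ctr [553.7  90.7] size [36.  80.1] long axis deg -9.9
[0.49542537 0.10018235 0.1656732 ]
shift cm [-5.96 -0.06 13.77]
turn deg [ 0.   -0.01 -0.  ] q6 -1.37167595389231
placed 362 ((433.5966796875, 385.9881896972656), (78.89888763427734, 35.96595001220703), 2.9764974117279053)
```

step_arm(
  steps=[
    [[-5.9, 0, 0], [0, 0, 0], 6],
    [[-5.9, 0, 5], [0, 0, 0], 6],
    [[-5.9, 0, 10], [0, 0, 0], 6],
    [[-5.9, 0, 13], [0, 0, 0], 6],
    [[-5.9, 0, 13.8], [0, 0, 0], 6],
    [[-5.9, 0, 13.8], [0, 0, 0], 6],
    [[-5.9, 0, 13.8], [0, 0, 0], 6],
    [[-5.9, 0, 13.8], [0, 0, 0], 2.5],
  ],
)

```text
t: 41.58
tool_pos: [0.5552, 0.0891, 0.0295]
ee_rot: [0.271, 3.127, 0.0]
force: [-0.4, -1.2, -0.4]
finger_gap: 0.0433
grip_force: 0.0
```

step_arm(
  steps=[
    [[0, 0, 0], [0, 0, 0], 2.5],
    [[0, 0, 0], [0, 0, 0], 2.5],
    [[0, 0, 0], [0, 0, 0], 2.5],
    [[0, 0, -5], [0, 0, 0], 2.5],
    [[0, 0, -10], [0, 0, 0], 2.5],
    [[1, 5, -15], [0, 0, -4], 2.5],
    [[2, 10, -15], [0, 0, -8], 2.5],
    [[2, 15, -15], [0, 0, -12], 2.5],
  ],
)

```text
t: 42.58
tool_pos: [0.5598, 0.2419, 0.1793]
ee_rot: [-0.061, 3.139, 0.001]
force: [1.5, 0.1, -1.6]
finger_gap: 0.0352
grip_force: 41.2
```

step_arm(
  steps=[
    [[2, 5, 0], [0, 0, 0], 2.5],
    [[3, 9, 0], [0, 0, 0], 2.5],
    [[3, 9, 0], [0, 0, 0], 2.5],
    [[3, 9, 0], [0, 0, 0], 2.5],
    [[3, 9, 0], [0, 0, 0], 2.5],
    [[3, 9, 0], [0, 0, 0], 2.5],
  ],
)

```text
t: 43.32
tool_pos: [0.527, 0.3279, 0.1777]
ee_rot: [0.055, -3.141, 0.0]
force: [-0.1, 0.3, -1.2]
finger_gap: 0.0356
grip_force: 41.1
```

```bash
python3 - <<'E'
from h import *
arm.read_camera('top');arm.read_camera('top')
s=arm.get_state();print(s['tool_pos'],s['finger_gap'],s['grip_force']); rel([.490,.3305,.016],np.pi/2+.035)
E
```

```text
[0.52693601 0.3282125  0.17778148] 0.03540604804830132 41.120436787605286
shift cm [ 3.68  0.36 16.18]
turn deg [-0.   -0.    0.01] q6 -1.1881268364265465
```

step_arm(
  steps=[
    [[3.7, 0.3, 3], [0, 0, 0], 2.5],
    [[3.7, 0.3, 8], [0, 0, 0], 2.5],
    [[3.7, 0.3, 13], [0, 0, 0], 2.5],
    [[3.7, 0.3, 15.6], [0, 0, 0], 2.5],
    [[3.7, 0.3, 16.1], [0, 0, 0], 2.5],
    [[3.7, 0.3, 16.1], [0, 0, 0], 2.5],
    [[3.7, 0.3, 16.1], [0, 0, 0], 2.5],
    [[3.7, 0.3, 16.1], [0, 0, 0], 2.5],
  ],
)

```text
t: 44.42
tool_pos: [0.4903, 0.3311, 0.0178]
ee_rot: [-0.057, 3.139, 0.001]
force: [0.3, 0.3, -1.5]
finger_gap: 0.0357
grip_force: 41.3
```

step_arm(
  steps=[
    [[0, 0, 0], [0, 0, 0], 4.6],
    [[0, 0, 0], [0, 0, 0], 4.6],
    [[0, 0, 0], [0, 0, 0], 4.6],
    [[0, 0, -4], [0, 0, 0], 4.6],
    [[0, 0, -9], [0, 0, 0], 4.6],
    [[0, 0, -15], [0, 0, 0], 4.6],
    [[5, 5, -20], [0, 0, 0], 4.6],
    [[9, 10, -23], [0, 0, 0], 4.6],
  ],
)

```text
t: 45.42
tool_pos: [0.415, 0.407, 0.2345]
ee_rot: [-0.053, 3.139, 0.003]
force: [0.3, 1.4, -0.1]
finger_gap: 0.0467
grip_force: 0.0
```

step_arm(
  steps=[
    [[2, 5, 0], [0, 0, 0], 4.6],
    [[2, 9, 0], [0, 0, 0], 4.6],
    [[2, 9, 0], [0, 0, 0], 4.6],
    [[2, 9, 0], [0, 0, 0], 4.6],
    [[2, 9, 0], [0, 0, 0], 4.6],
    [[2, 9, 0], [0, 0, 0], 4.6],
  ],
)

```text
t: 46.18
tool_pos: [0.3921, 0.4946, 0.232]
ee_rot: [0.055, -3.141, 0.0]
force: [-0.2, 0.5, 0.1]
finger_gap: 0.0465
grip_force: 0.0
```

```bash
python3 - <<'E'
from h import *
s=arm.get_state(); print(s['t'],s['tool_pos'],s['force'],s['joint_vel'].round(3))
p,w,m=cloud('top'); z=w[...,2]
def comps(mask,name):
    n,l,st,c=cv2.connectedComponentsWithStats(mask.astype(np.uint8))
    for i in range(1,n):
        if st[i,4]>20: q=w[l==i]; r=cv2.minAreaRect(q[:,:2].astype(np.float32)*1000); print(name,np.round(r[0],1),np.round(r[1],1),round(r[2],1),'z',np.percentile(q[:,2],[10,90]).round(4))
comps((z>.035)&(z<.1)&(abs(w[...,0]-.488)<.1)&(abs(w[...,1]-.359)<.07),'box')
comps((z>.058)&(z<.1)&(np.hypot(w[...,0]-.4547,w[...,1]+.3651)<.1),'can')
comps((z>.19)&(z<.22)&(np.hypot(w[...,0]-.41,w[...,1]+.155)<.04),'dowel')
comps((z>.045)&(z<.1)&(w[...,0]>.5)&(w[...,0]<.69)&(abs(w[...,1]+.024)<.16),'left in case')
cv2.imwrite('pics/t9.png',cv2.resize(p[80:300,160:510],(800,503)))
E
```

```text
46.175 [0.3920876  0.4946384  0.23198794] [-0.21440043  0.53410695  0.08543611] [ 0.003 -0.001 -0.005  0.     0.     0.001]
box [537.7 388.9] [78.7 36.7] 1.1 z [0.0434 0.0495]
box [488.9 327.3] [78.6 36. ] 2.4 z [0.0437 0.0496]
box [433.6 385.5] [78.8 35.3] 2.6 z [0.043  0.0493]
can [ 499.2 -368.3] [52.4 52.2] 35.1 z [0.0644 0.07  ]
can [ 424.7 -323.2] [52.6 50.7] 89.9 z [0.0649 0.07  ]
can [ 426.  -408.7] [51.  53.5] 0.7 z [0.0646 0.07  ]
dowel [ 406.8 -157.1] [15.3 15.2] 87.1 z [0.1945 0.1987]
```

View pics/t9.png

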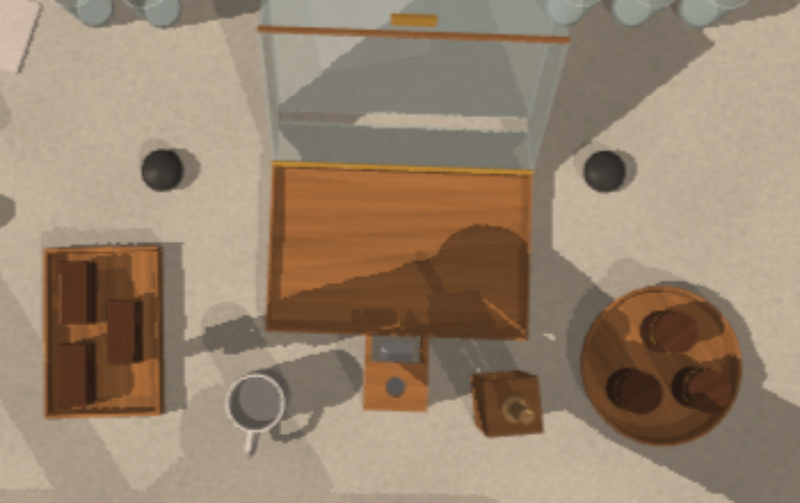

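All six goods are in their trays (boxes around (90,335), canisters around (660,365)). The deck is empty, the hood open and the dowel hanging at (517,408), so I hand in.

```bash
python3 -c "
from cell import arm
print(arm.finish_job())"
```

```text
the job is handed in; nothing more can be done
None
```

The job is handed in at about 46 s of the 210 s allowed: hood open, dowel back in its stand, three canisters upright in the round tray and three gift boxes flat in the rectangular tray; my last camera check showed every position I measured within its limits, but no verdict was returned.

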